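Balance two hammer cassettes on the arrested beam scale

ROBOT

A 6-joint arm with a two-finger parallel gripper is mounted at the origin on the work surface. World frame = base frame: x ahead of the robot, y to its left, z up, the work surface at z = 0. Lengths are in m, angles in rad, forces in N, time in s.
With the tool pointing down it reaches from about 0.35 to 0.85 m from the base axis. Payload 8.1 kg.
Tool frame: the origin (TCP) lies on the centre line of the jaws, within the pads' length; the fingertips stand robot.tips_ahead ahead of it and the grasp point (between the pads) lies 6 mm ahead of it (robot.tips_ahead is the distance from the TCP to the fingertips, in m); z points along the fingers, y is the line along which they close (so a half turn about z gives the same grasp; the last joint's range is limited). The gripper opens to 93 mm and grips with 3 to 60 N. Pads are 15 mm wide; open, the fingers measure 128 mm over their backs; the gripper's body (75 mm by 188 mm) begins 65 mm behind the grasp point.
Start: joints at [-1.335, 0.13, 1.488, -0, 1.523, -0.085], TCP at [0.189, -0.569, 0.244] pointing down, gripper open.
Joint ranges: [-2.96, 2.96], [-0.89, 2.26], [0.02, 2.5], [-1.34, 4.48], [0, 2.73], [-2.66, 2.66]. Speed limits (rad/s): [2.39, 2.39, 2.79, 3.14, 3.14, 3.14].

INTERFACE

Orientations are given as a rotation vector (axis times angle).
In Python, from plant import robot gives the robot as it stands.
- The arm moves only by the tool apply_moves, never from a script. Its arguments are lists of equal length, an entry for each row: "delta_pos": the shift along the tool's x, y, z in cm, a list of three; "twist": the turn about the tool's z in rad. A call has 1 to 8 rows; each row shifts and turns the commanded pose from where the row before left it, along the tool's axes as they then stand; what a row does not reach is not made up. A row lasts 1/8 s, in which the tool goes at most 62.5 mm and 10.7 degrees, less where a joint would pass 70% of its speed; a pose out of reach is approached as far as the arm can. A call with a gripper value outside its range is refused whole. "gripper" is the finger opening in cm, from 0 to 9.3, set as the call begins (left out, the last holds). The fingers move at their own pace and stop on an object; "squeeze" is the grip in N (left out, the last holds). Time passes only in rows, so rows that do not move let the fingers close. It gives the time, the measured TCP pose, the force, the opening and the grip force at its end, in the units of the state.
- robot.read_state(): the state, without advancing time (a new reading comes with each control period).
- robot.read_camera(name): name is "scene" or "top" or "wrist"; returns a dict with "frame" (400x640x3 uint8, red, green, blue), "vertical_fov" (degrees; the focal length in pixels is half the picture's height over the tangent of half this angle, whatever the lens; pixels are square), "cx", "cy" (the principal point, pixels), "R" (3x3) and "t" (3): a world point X has camera coordinates R X + t. Camera axes: x right, y down, z forward; pixel columns grow to the right and rows downward; lengths in m; the calibration is good to about 2 mm. A picture is of the moment at which its call begins. There is no depth.
- robot.close_job(): hands the job in; it is judged then, once.
The state is a dict: "t": time; "q": joint angles; "dq": joint speeds; "joint_torque": joint torques, N m; "tool_pos": TCP position; "orientation": TCP orientation; "force": force on the tool from outside, world axes, zero at the start; "wrist_torque": the same for the moment, N m; "opening": finger opening in m; "gripper_force": force on a finger pad.
Only numpy, scipy, OpenCV 4.12 (cv2) and the standard library are available. Lean on these libraries where they do the work, as an engineer would, in place of code of your own. Each camera call takes 0.05 s, during which the arm holds its last target. There are 200 camera calls.

TASK

The two cassettes on the beam scale look alike, but one is lighter by the brass-footed tare weight: push the arrest lever fully over to free the beam, see which tray rises, and bring the lever fully back so that the beam is arrested level again. Only then stand the tare weight in the middle of the free front part of the lighter tray, free the beam once more until it has clearly rested about level for a second or two, and finish with it arrested. Keep the hand off the beam and trays, put the weight on only while the beam is arrested, and leave everything else on the bench where it is.

Things in the scene. Friction and masses are not known exactly. Their poses are not given: they have to be found in the camera images.
- balance: Fixed beam scale. Base 120 (x) by 220 (y) by 36 mm, forked iron column. A dial board 150 mm wide overhangs the lever (front face at x = -46 mm, 157 to 237 mm above the bench) and blocks the gripper's body from straight above the lever's handle: tilt 30 to 45 degrees, fingers away from the robot and down. Origin: centre of the underside; +x away from the robot, y along the beam, z up.
- beam (a joint): Steel beam, a brass tray fixed to each end, turning about the scale's x axis 176 mm above the bench. 0 = level; positive: left (+y) tray high; stops at +-0.14 rad. Free, it sinks to a stop under unequal loads and settles about level in a second under equal ones. Two look-alike beech cassettes (68 by 86 by 40 mm) stand in the rear parts of the trays.
- arrest (a joint): The arrest lever below the dial board, turning about the scale's x axis. 0 = leaning 0.6 rad to the left (+y): beam arrested (held level from below). 1.2 rad = leaning 0.6 rad to the right (-y): beam free. End stops at both ends; stiff, about 4 N at the handle, and stays where it is left.
- arrest_knob (a point): Middle of the lever's turned wooden handle: a round bar 20 mm in diameter and 40 mm long along the scale's x axis, pointing towards the robot, 75 mm from the lever's turning axis, about 117 to 130 mm above the bench. It sticks out from x = -38 mm to -82 mm in the scale's frame; the thin iron lever arm (10 mm) is behind it at x = -34 mm.
- arrest_pivot (a point): Point on the lever's turning axis, 55 mm above the bench, in the same upright plane as the middle of the handle (x = -62 mm in the scale's frame).
- tray_left (a point): Middle of the free front part of the left (+y) tray, on its floor (171 mm above the bench when level); axes as the scale's when level. Trays are 146 mm (x) by 112 mm (y), walls 4 mm, rim 12 mm above the floor; the free part in front of the cassette is about 63 mm (x) by 104 mm (y), centred here.
- tray_right (a point): The same point on the right (-y) tray.
- weight: The tare weight: a flat round brass foot 40 mm in diameter and 14 mm high with an upright turned dark-wood handle, 68 mm high overall; the handle is 24 mm thick at its widest, 50 mm above the bottom. About 165 g. Origin: centre of its underside, z up along the handle. It stands on the bench in front of the scale; it, the tin and the jig may swap places.
- tin: Bystander: round closed copper tin, 80 mm in diameter, 50 mm high. Origin: centre of its underside.
- jig: Bystander: brass hammer boring jig, an L-shaped block 70 by 50 by 46 mm. Origin: centre of its underside.
- key_lever: Bystander: beech key lever with a white top at one end, 200 by 22 by 24 mm, lying along its x. Origin: centre of its underside.
- awl: Bystander: bone-handled voicing awl, 160 mm long, 26 mm thick, lying along its x, point to +x. Origin: on the bench under the front end of its handle, 70 mm from the point.
Things that resemble listed ones, but are neither listed nor needed, are in the scene too. What is shaped like the weight but purple or red is not meant.

How it is judged:
On the way, in this order (a step that is already met when the one before it is completed fails the run):
1. the lever is thrown over and the beam sinks to one side (value of joint arrest above 1.05 rad and (value of joint beam above 0.1 rad or value of joint beam below -0.1 rad)), for 0.3 s.
2. the beam is arrested level again, the weight not yet in a tray (value of joint arrest below 0.12 rad and value of joint beam between -0.035 and 0.035 rad and not ((x of weight in the frame of tray_left between -0.03 and 0.03 m and y of weight in the frame of tray_left between -0.04 and 0.04 m and z of weight in the frame of tray_left between -0.01 and 0.01 m) or (x of weight in the frame of tray_right between -0.03 and 0.03 m and y of weight in the frame of tray_right between -0.04 and 0.04 m and z of weight in the frame of tray_right between -0.01 and 0.01 m))), for 0.3 s.
3. the weight stands let go in a tray of the arrested beam (value of joint arrest below 0.12 rad and value of joint beam between -0.035 and 0.035 rad and ((x of weight in the frame of tray_left between -0.03 and 0.03 m and y of weight in the frame of tray_left between -0.04 and 0.04 m and z of weight in the frame of tray_left between -0.01 and 0.01 m) or (x of weight in the frame of tray_right between -0.03 and 0.03 m and y of weight in the frame of tray_right between -0.04 and 0.04 m and z of weight in the frame of tray_right between -0.01 and 0.01 m)) and angle between weight's own z axis and vertical below 0.15 rad and contact force between the fingers and weight below 0.1 N), for 0.2 s.
4. the beam is free again and rests about level (value of joint arrest above 1.05 rad and ((x of weight in the frame of tray_left between -0.03 and 0.03 m and y of weight in the frame of tray_left between -0.04 and 0.04 m and z of weight in the frame of tray_left between -0.01 and 0.01 m) or (x of weight in the frame of tray_right between -0.03 and 0.03 m and y of weight in the frame of tray_right between -0.04 and 0.04 m and z of weight in the frame of tray_right between -0.01 and 0.01 m)) and value of joint beam between -0.08 and 0.08 rad and velocity of joint beam between -0.08 and 0.08 rad/s), for 0.8 s.
At the end, for the whole second after the job is handed in: After having rested free about level with the weight on, the beam is arrested: lever within 0.12 rad of its arrested stop, beam within 0.035 rad of level. The tare weight stands upright, at rest and let go in the lighter tray, within 30 mm (x) and 40 mm (y) of the middle of its free part (value of joint arrest below 0.12 rad and value of joint beam between -0.035 and 0.035 rad and ((x of weight in the frame of tray_left between -0.03 and 0.03 m and y of weight in the frame of tray_left between -0.04 and 0.04 m and z of weight in the frame of tray_left between -0.01 and 0.01 m) or (x of weight in the frame of tray_right between -0.03 and 0.03 m and y of weight in the frame of tray_right between -0.04 and 0.04 m and z of weight in the frame of tray_right between -0.01 and 0.01 m)) and angle between weight's own z axis and vertical below 0.15 rad and linear speed of weight below 0.02 m/s); the robot touches nothing.
It fails at once if the robot touches the beam or a tray (over 2 N) (contact force between any of the fingers, the arm and beam above 2 N).
It fails at once if the weight is set down on or lifted off a tray while the beam is not arrested (value of joint arrest above 0.3 rad and contact force between weight and beam above 0.3 N and contact force between the fingers and weight above 0.5 N).
It fails at once if the tin, jig, key lever or awl is shoved more than 30 mm (distance of any of tin, jig, key_lever, awl from where it was at the start of the episode above 0.03 m).
It also fails if it takes over 72 s, if anything falls off the work surface, if the arm or the gripper's body presses on something with over 40 N, if the wrist force passes 120 N, or if a joint passes its speed limit or range.

## Working session

There is one attempt and no reset: what is moved stays moved. The work goes in short steps, Python scripts to look and compute and a tool call to move; the robot and the scene stay as the last step left them, time stands still between calls to the robot, and variables do not carry over. Pictures are saved under pics/ and viewed, at most 10 in all, crops included, and the job is handed in when it is done.

Besides the shell and the picture viewer there is one more tool, called after "Call:" as name(argument=value, ...) on one line, values as JSON. apply_moves: Moves the arm, as the interface text tells. Its arguments: {"type":"object","properties":{"delta_pos":{"type":"array"},"twist":{"type":"array"},"gripper":{"type":"number"},"squeeze":{"type":"number"}},"required":["delta_pos","twist"]}

```bash
mkdir -p pics; ls; cat > h.py <<'E'
import numpy as np, cv2
from plant import robot
from scipy.spatial.transform import Rotation as Rn
def cam(n,save=None):
    c=robot.read_camera(n)
    if save: cv2.imwrite('pics/'+save,c['frame'][:,:,::-1])
    h=c['frame'].shape[0]; c['f']=h/2/np.tan(np.radians(c['vertical_fov'])/2)
    return c
def proj(c,X):
    p=np.asarray(c['R'])@np.asarray(X,float)+np.asarray(c['t']); return c['f']*p[0]/p[2]+c['cx'],c['f']*p[1]/p[2]+c['cy']
def ray(c,u,v,z):
    R=np.asarray(c['R']);o=-R.T@np.asarray(c['t']); d=R.T@np.array([(u-c['cx'])/c['f'],(v-c['cy'])/c['f'],1]); return o+d*(z-o[2])/d[2]
E
python3 - <<'E'
from h import *
a=cam('scene','s0.png');b=cam('top','t0.png')
for c in(a,b):print(c['vertical_fov'],c['cx'],c['cy'],-np.asarray(c['R']).T@c['t'])
s=robot.read_state();print(s['t'],s['orientation'],robot.tips_ahead)
E
```

```text
pics
42.71861468774503 323.7436098201752 202.2416147472142 [1.15449092 0.51190928 1.21159999]
49.302764470012384 324.9499421748981 197.93152127397457 [ 0.38816476 -0.03459922  1.43988385]
0.1 [-3.09962717e+00 -5.01461838e-01  2.25244701e-04] 0.025
```

View pics/s0.png

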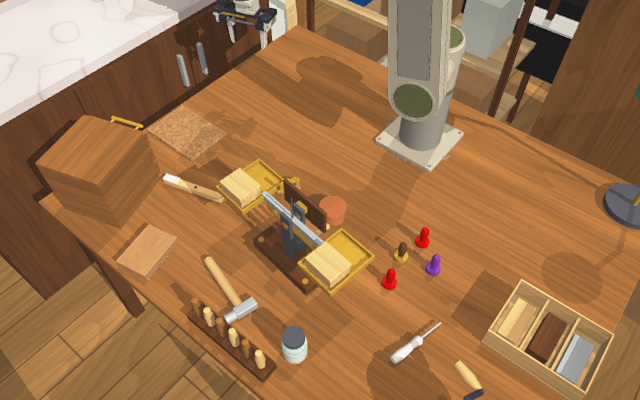

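View pics/t0.png

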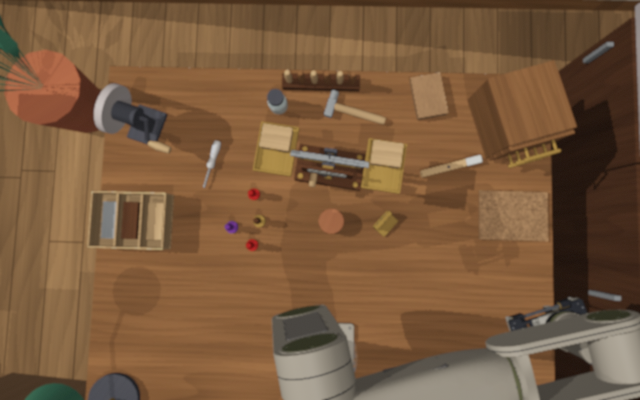

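Scene view: the brass-footed dark weight is at scene (401,252) / top (260,221). Look-alikes are red (423,237), red (390,278) and purple (433,264). I choose the brass/brown one. The scale is at top (330,165), with the lever handle around (313,180).

```bash
python3 - <<'E'
import cv2
a=cv2.imread('pics/t0.png')[115:255,225:425];b=cv2.resize(a,None,fx=4,fy=4,interpolation=cv2.INTER_CUBIC)
cv2.imwrite('pics/t0c.png',b)
E
```

```text
(no output)
```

View pics/t0c.png

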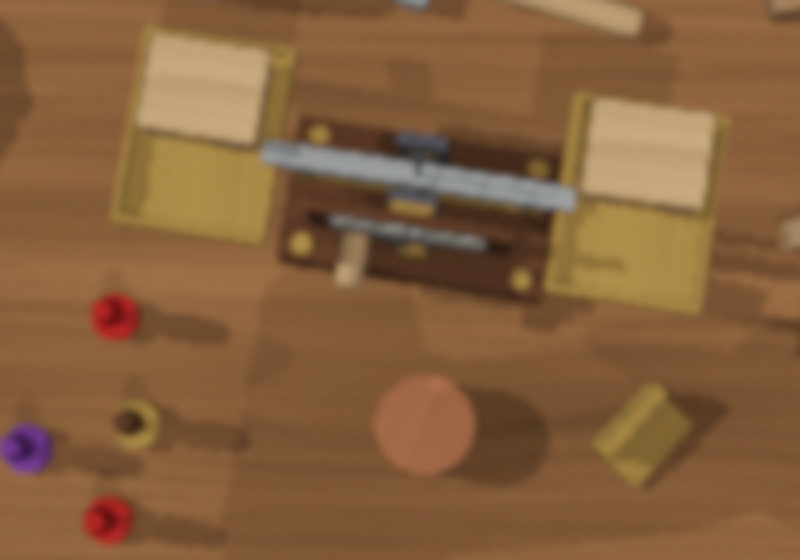

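The crop shows the brass-footed weight at crop (137,423), the lever handle at (351,255) leaning left, and both tray outlines clear. The choice is confirmed.

```bash
python3 - <<'E'
from h import *
c=cam('top')
P=lambda u,v,z:ray(c,225+u/4,115+v/4,z)
L=np.array([P(*p,.183) for p in[(150,28),(293,50),(263,243),(112,220)]]);Rr=np.array([P(*p,.183) for p in[(577,93),(728,117),(702,312),(546,290)]])
for T in(L,Rr): print(T[:,:2].round(3),T.mean(0).round(4),np.linalg.norm(T-np.roll(T,-1,0),axis=1).round(3))
d=L.mean(0)-Rr.mean(0);yaw=np.arctan2(-d[0],d[1]);print('yaw',yaw,'span',np.linalg.norm(d),'mid',(L.mean(0)+Rr.mean(0))/2)
B=np.array([P(*p,.036) for p in[(303,115),(281,262),(541,300)]]);print('base',B.round(3),(B[0]+B[2])/2)
print('beam ends',P(262,152,.18),P(578,198,.18))
print('weight foot',P(138,425,.014),'top',P(128,421,.068),'handle tip',P(348,275,.117+.01),P(356,238,.127))
print('tin',P(425,425,.05),'jig',P(645,435,.04))
s=cam('scene'); 
for X in(P(138,425,.014),(L.mean(0))):print(proj(s,X))
E
```

```text
[[0.716 0.18 ]
 [0.702 0.074]
 [0.558 0.091]
 [0.572 0.202]] [0.637  0.1368 0.183 ] [0.107 0.144 0.112 0.145]
[[ 0.674 -0.135]
 [ 0.659 -0.245]
 [ 0.516 -0.228]
 [ 0.529 -0.115]] [ 0.5946 -0.1808  0.183 ] [0.111 0.144 0.114 0.147]
yaw -0.13261176820893245 span 0.3204295905639211 mid [ 0.61579044 -0.02203724  0.183     ]
base [[ 0.684  0.077  0.036]
 [ 0.563  0.091  0.036]
 [ 0.537 -0.121  0.036]] [ 0.61080423 -0.02204171  0.036     ]
beam ends [0.62579024 0.0944713  0.18      ] [ 0.59735959 -0.13735197  0.18      ]
weight foot [0.4282341  0.20551942 0.014     ] top [0.42965571 0.20445731 0.068     ] handle tip [0.54290928 0.03137493 0.127     ] [0.57134972 0.02613474 0.127     ]
tin [ 0.43332171 -0.02968218  0.05      ] jig [ 0.43033863 -0.20580132  0.04      ]
(np.float64(399.3809860242666), np.float64(253.01775986571343))
(np.float64(334.56130449070855), np.float64(257.42854715967803))
```

Call:
apply_moves(delta_pos=[[0, 0, 0]], twist=[[0, 0.1, 0]], gripper=3.0)

```text
$.twist[0]: bad value
```

The interface has no tilt row, so I'll first swing over the scale in free air and see how the arm behaves.

Call:
apply_moves(delta_pos=[[0, 0, -4], [0, 0, -4], [0, 0, -4], [2.9, -4.5, -1], [2.9, -4.5, -1], [2.9, -4.5, -1], [2.9, -4.5, -1], [2.9, -4.5, -1]], twist=[0.152, 0.152, 0.152, 0, 0, 0, 0, 0], gripper=3.0)

```text
t: 1.2
tool_pos: [0.364, -0.3645, 0.4139]
orientation: [-3.134, 0.213, -0.0]
force: [1.2, 0.5, -0.5]
opening: 0.0298
gripper_force: 0.0
```

Call:
apply_moves(delta_pos=[[2.9, -4.5, -1], [2.9, -4.5, -1], [2.9, -4.5, -1], [2.9, -4.5, -1], [2.9, -4.5, -1], [2.9, -4.5, -1], [2.9, -4.5, 0], [0, 0, 0]], twist=[0, 0, 0, 0, 0, 0, 0, 0])

```text
t: 2.2
tool_pos: [0.6084, -0.078, 0.4718]
orientation: [-3.134, 0.205, 0.004]
force: [-0.1, -0.8, -0.2]
opening: 0.0298
gripper_force: 0.0
```

Call:
apply_moves(delta_pos=[[6, 0, -1], [6, 0, -1], [6, 0, -1], [6, 0, -1], [6, 0, -1], [6, 0, -1], [6, 0, 0], [6, 0, 0]], twist=[0, 0, 0, 0, 0, 0, 0, 0])

```text
t: 3.2
tool_pos: [0.8568, -0.1174, 0.4396]
orientation: [3.107, -0.212, 0.295]
force: [-0.5, 0.7, -1.1]
opening: 0.0301
gripper_force: 0.0
```

Out of reach, the arm trades orientation for position, and the fingers lean outward. I'll lean further and then check that the tilt survives coming back.

Call:
apply_moves(delta_pos=[[6, 0, 0], [6, 0, 0], [6, 0, 0], [6, 0, 0]], twist=[0, 0, 0, 0])

```text
t: 3.7
tool_pos: [0.9348, -0.1283, 0.4161]
orientation: [3.061, -0.209, 0.553]
force: [0.9, -0.0, -0.6]
opening: 0.0301
gripper_force: 0.0
```

```bash
cat >> h.py <<'E'
yaw=-.1326; O=np.array([.613,-.022,0]); xb=np.array([np.cos(yaw),np.sin(yaw),0]); yb=np.array([-np.sin(yaw),np.cos(yaw),0])
W=lambda x,y,z: O+x*xb+y*yb+np.array([0,0,z])
def pose():
    s=robot.read_state();T=Rn.from_rotvec(s['orientation']).as_matrix();return s,np.array(s['tool_pos']),T
def show():
    s,p,T=pose();z=T[:,2];g=p+.006*z
    print('t',s['t'],'z in bal',(z@xb).round(3),(z@yb).round(3),z[2].round(3),'tilt deg',np.degrees(np.arctan2(z@xb,-z[2])).round(1),'y.yb',(T[:,1]@yb).round(3),'y',T[:,1].round(3),'q',np.round(s['q'],3))
    d=g-O;print('grasp bal mm',(1e3*np.array([d@xb,d@yb,d[2]])).round(1),'world',g.round(4))
    return p,T
def go(G):
    s,p,T=pose();g=p+.006*T[:,2];d=T.T@(np.asarray(G)-g)*100;print('delta cm tool',d.round(2),'rows',np.linalg.norm(d)/6.25)
E
python3 -c "
from h import *
show()"
```

```text
t 3.7 z in bal 0.35 -0.001 -0.937 tilt deg 20.5 y.yb -1.0 y [-0.136 -0.991  0.   ] q [-0.199  1.007  0.025  0.022  1.753  1.516]
grasp bal mm [335.2 -62.8 410.4] world [ 0.9369 -0.1286  0.4104]
```

Call:
apply_moves(delta_pos=[[6, 0, 0], [6, 0, 0], [6, 0, 0], [6, 0, 0], [6, 0, 0]], twist=[0, 0, 0, 0, 0])

```text
t: 4.32
tool_pos: [1.0065, -0.1382, 0.4442]
orientation: [2.968, -0.203, 0.881]
force: [-0.8, 0.9, -0.4]
opening: 0.0304
gripper_force: 0.0
```

```bash
python3 -c "
from h import *
show();go(W(-.13,.12,.30))"
```

```text
t 4.325 z in bal 0.545 -0.002 -0.838 tilt deg 33.0 y.yb -1.0 y [-0.136 -0.991  0.   ] q [-0.199  1.015  0.025  0.034  1.525  1.517]
grasp bal mm [408.7 -63.2 439.2] world [ 1.0097 -0.1386  0.4392]
delta cm tool [-52.79 -18.12 -17.75] rows 9.371600317030895
```

Call:
apply_moves(delta_pos=[[6, 0, 0], [6, 0, 0], [6, 0, 0], [-6, 0, 0], [-6, 0, 0]], twist=[0, 0, 0, 0, 0])

```text
t: 4.95
tool_pos: [1.0047, -0.1375, 0.4591]
orientation: [2.896, -0.195, 1.074]
force: [1.1, -0.7, 0.8]
opening: 0.0304
gripper_force: 0.0
```

```bash
python3 -c "
from h import *
show();go(W(-.13,.0,.30))"
```

```text
t 4.95 z in bal 0.652 -0.001 -0.758 tilt deg 40.7 y.yb -1.0 y [-0.134 -0.991 -0.   ] q [-0.202  0.711  0.516  0.047  1.206  1.503]
grasp bal mm [407.4 -62.7 454.6] world [ 1.0085 -0.138   0.4546]
delta cm tool [-50.84  -6.16 -23.31] rows 9.002957226542234
```

The tilt of 40.7° is retained, so I'll return to in front of the handle.

```bash
python3 -c "
from h import *
go(W(-.15,.0425,.30))"
```

```text
delta cm tool [-52.37 -10.4  -24.62] rows 9.40667455868495
```

Call:
apply_moves(delta_pos=[[-5.8, -0.6, -2.4], [-5.8, -0.6, -2.4], [-5.8, -0.6, -2.4], [-5.8, -0.6, -2.4], [-5.8, -0.6, -2.4], [-5.8, -0.6, -2.4], [-5.8, -0.6, -2.4], [-5.8, -0.6, -2.4]], twist=[0, 0, 0, 0, 0, 0, 0, 0])

```text
t: 5.95
tool_pos: [0.57, -0.0331, 0.3166]
orientation: [2.897, -0.195, 1.073]
force: [-1.7, 0.1, 1.7]
opening: 0.0303
gripper_force: 0.0
```

```bash
python3 -c "
from h import *
show();go(W(-.15,.0425,.27))"
```

```text
t 5.95 z in bal 0.651 -0.001 -0.759 tilt deg 40.6 y.yb -1.0 y [-0.134 -0.991 -0.001] q [-0.157 -0.629  2.147  0.019  0.914  1.542]
grasp bal mm [-37.2 -16.7 312. ] world [ 0.5739 -0.0336  0.312 ]
delta cm tool [-11.31  -5.9   -4.16] rows 2.1459664787497754
```

Call:
apply_moves(delta_pos=[[-3.8, -2, -1.4], [-3.8, -2, -1.4], [-3.7, -1.9, -1.4], [0, 0, 0]], twist=[0, 0, 0, 0])

```text
t: 6.45
tool_pos: [0.4848, 0.048, 0.2732]
orientation: [2.902, -0.194, 1.045]
force: [0.3, -1.0, 0.2]
opening: 0.0303
gripper_force: 0.0
```

```bash
python3 -c "
from h import *
show();go(W(-.130,.0425,.187))"
```

```text
t 6.45 z in bal 0.638 -0.006 -0.77 tilt deg 39.6 y.yb -1.0 y [-0.135 -0.991  0.006] q [ 0.108 -0.893  2.362 -0.188  1.005  1.858]
grasp bal mm [-132.5   52.4  268.6] world [0.4886 0.0474 0.2686]
delta cm tool [-5.01  0.94  6.45] rows 1.3156465154559782
```

```bash
python3 -c "
from h import *
go(W(-.105,.0425,.165))"
```

```text
delta cm tool [-4.49  0.92  9.74] rows 1.7221575865648797
```

Call:
apply_moves(delta_pos=[[0, 0.3, 3.5], [-2.2, 0.3, 3.2], [-2.3, 0.3, 3], [0, 0, 0]], twist=[0, 0, 0, 0])

```text
t: 6.95
tool_pos: [0.5102, 0.0314, 0.1688]
orientation: [2.901, -0.201, 1.04]
force: [0.1, 0.5, 0.3]
opening: 0.0301
gripper_force: 0.0
```

```bash
python3 -c "
from h import *
show();go(W(-.070,.0425,.119));c=cam('wrist','w1.png')"
```

```text
t 6.95 z in bal 0.636 -0.01 -0.772 tilt deg 39.5 y.yb -1.0 y [-0.14  -0.99   0.006] q [ 0.046 -0.721  2.462 -0.186  0.729  1.851]
grasp bal mm [-105.1   39.3  164.2] world [0.514  0.0309 0.1642]
delta cm tool [-0.16 -0.38  5.72] rows 0.9170162351423593
```

View pics/w1.png

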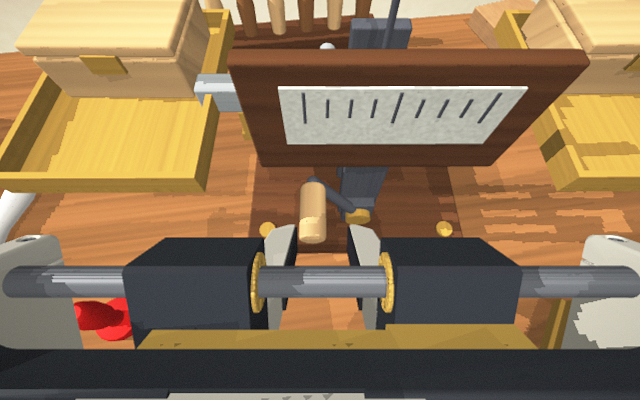

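The wrist view shows the handle at (312,210), just left of the finger centre line (322), with the board and trays clear. Approaching along the tool axis.

Call:
apply_moves(delta_pos=[[0, -0.2, 1.5], [-0.1, -0.2, 1.5]], twist=[0, 0])

```text
t: 7.25
tool_pos: [0.533, 0.0338, 0.1524]
orientation: [2.896, -0.2, 1.057]
force: [-0.8, -0.3, 1.2]
opening: 0.0298
gripper_force: 0.0
```

```bash
python3 -c "
from h import *
show();go(W(-.070,.0425,.119))"
```

```text
t 7.25 z in bal 0.644 -0.008 -0.765 tilt deg 40.1 y.yb -1.0 y [-0.139 -0.99   0.004] q [ 0.049 -0.599  2.428 -0.212  0.632  1.885]
grasp bal mm [-82.8  44.6 147.9] world [0.5368 0.0332 0.1479]
delta cm tool [-0.88  0.19  3.03] rows 0.5062325402829981
```

Call:
apply_moves(delta_pos=[[-0.5, 0.1, 1.5], [-0.4, 0.1, 1.5], [0, 0, 0]], twist=[0, 0, 0])

```text
t: 7.62
tool_pos: [0.5434, 0.0298, 0.121]
orientation: [2.898, -0.2, 1.05]
force: [0.2, 0.8, 0.3]
opening: 0.0299
gripper_force: 0.0
```

```bash
python3 -c "
from h import *
show();go(W(-.07,-.050,.120))"
```

```text
t 7.625 z in bal 0.641 -0.009 -0.768 tilt deg 39.8 y.yb -1.0 y [-0.139 -0.99   0.005] q [ 0.036 -0.493  2.422 -0.229  0.537  1.9  ]
grasp bal mm [-72.   42.  116.4] world [0.5472 0.0292 0.1164]
delta cm tool [ 0.4   9.2  -0.07] rows 1.4741706667298746
```

Call:
apply_moves(delta_pos=[[0.2, 1.1, -0.2], [0.2, 1.1, -0.2], [0.2, 1.1, -0.2], [0.1, 1.1, -0.2], [-0.1, 1.1, 0.2], [-0.1, 1.1, 0.2], [-0.1, 1.1, 0.2], [-0.1, 1.1, 0.1]], twist=[0, 0, 0, 0, 0, 0, 0, 0])

```text
t: 8.62
tool_pos: [0.5326, -0.0567, 0.1248]
orientation: [2.9, -0.198, 1.052]
force: [10.5, 44.7, 2.4]
opening: 0.0305
gripper_force: 23.6
```

```bash
python3 -c "
from h import *
show()"
```

```text
t 8.625 z in bal 0.641 -0.006 -0.767 tilt deg 39.9 y.yb -1.0 y [-0.138 -0.99   0.004] q [-0.245 -0.573  2.465  0.124  0.56   1.381]
grasp bal mm [-71.3 -45.  120.2] world [ 0.5364 -0.0572  0.1202]
```

Call:
apply_moves(delta_pos=[[0, -0.6, 0], [0, 0, 0], [0, 0, 0], [0, 0, 0]], twist=[0, 0, 0, 0])

```text
t: 9.12
tool_pos: [0.5325, -0.0513, 0.1225]
orientation: [2.899, -0.199, 1.047]
force: [-0.5, 1.0, 0.4]
opening: 0.0298
gripper_force: 0.0
```

```bash
python3 -c "
from h import *
show();cam('wrist','w2.png')"
```

```text
t 9.125 z in bal 0.639 -0.009 -0.769 tilt deg 39.8 y.yb -1.0 y [-0.139 -0.99   0.006] q [-0.226 -0.568  2.465  0.097  0.554  1.418]
grasp bal mm [-72.1 -39.7 117.9] world [ 0.5363 -0.0519  0.1179]
```

View pics/w2.png

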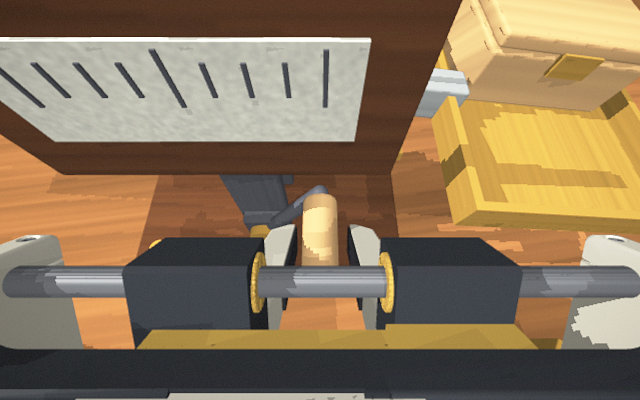

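The lever is fully over at (318,225) between the fingers. Next I'll see which tray rose in the scene view.

```bash
python3 - <<'E'
from h import *
c=cam('scene','s1.png')
a=cv2.imread('pics/s0.png')[140:310,200:390];b=cv2.imread('pics/s1.png')[140:310,200:390]
cv2.imwrite('pics/s1c.png',cv2.resize(np.hstack([a,b]),None,fx=2.1,fy=3))
E
```

```text
(no output)
```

View pics/s1c.png

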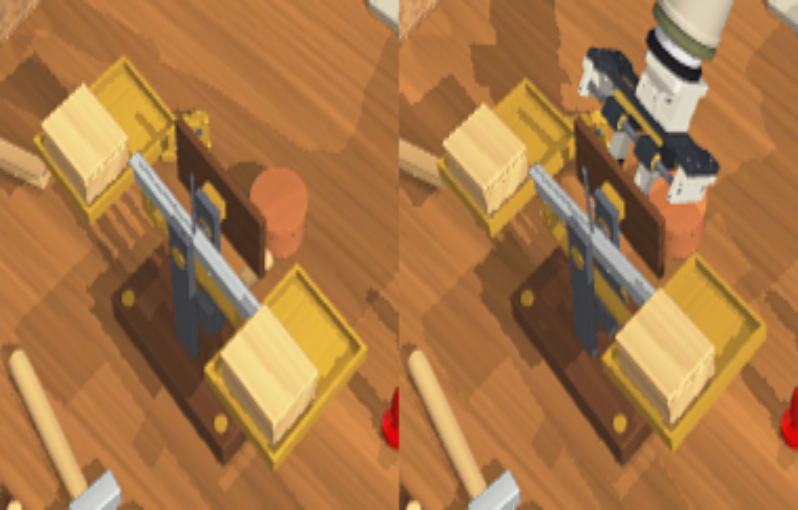

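The near (left, +y) tray rose, with its front corner going from row 461 to 445, and the right tray sank. The left tray is lighter. Returning the lever.

Call:
apply_moves(delta_pos=[[0.2, -1.1, -0.2], [0.1, -1.1, -0.2], [0.1, -1.1, -0.2], [0.1, -1.1, -0.2], [-0.1, -1.1, 0.2], [-0.1, -1.1, 0.2], [-0.1, -1.1, 0.2], [-0.1, -1.0, 0.2]], twist=[0, 0, 0, 0, 0, 0, 0, 0])

```text
t: 10.22
tool_pos: [0.5448, 0.0344, 0.1216]
orientation: [2.899, -0.2, 1.044]
force: [2.2, -8.2, -5.2]
opening: 0.0301
gripper_force: 3.8
```

```bash
python3 -c "
from h import *
show()"
```

```text
t 10.225 z in bal 0.638 -0.01 -0.77 tilt deg 39.6 y.yb -1.0 y [-0.14  -0.99   0.007] q [ 0.051 -0.482  2.412 -0.246  0.543  1.926]
grasp bal mm [-71.2  46.8 117. ] world [0.5486 0.0338 0.117 ]
```

Call:
apply_moves(delta_pos=[[0, -0.3, 0], [0, -0.2, 0], [0, 0, 0]], twist=[0, 0, 0])

```text
t: 10.6
tool_pos: [0.5448, 0.0389, 0.1206]
orientation: [2.9, -0.2, 1.042]
force: [1.2, -6.2, -2.8]
opening: 0.0304
gripper_force: 2.8
```

```bash
python3 -c "
from h import *
show()"
```

```text
t 10.6 z in bal 0.637 -0.01 -0.771 tilt deg 39.5 y.yb -1.0 y [-0.14  -0.99   0.007] q [ 0.064 -0.475  2.408 -0.263  0.544  1.952]
grasp bal mm [-71.8  51.3 116. ] world [0.5486 0.0383 0.116 ]
```

Call:
apply_moves(delta_pos=[[0, -0.25, 0], [0, -0.2, 0], [0, 0, 0]], twist=[0, 0, 0])

```text
t: 10.98
tool_pos: [0.545, 0.0399, 0.1204]
orientation: [2.895, -0.202, 1.037]
force: [-2.4, -30.0, -0.6]
opening: 0.0309
gripper_force: 15.2
```

```bash
python3 -c "
from h import *
show()"
```

```text
t 10.975 z in bal 0.636 -0.016 -0.772 tilt deg 39.5 y.yb -1.0 y [-0.143 -0.99   0.012] q [ 0.074 -0.468  2.404 -0.284  0.548  1.976]
grasp bal mm [-71.7  52.2 115.8] world [0.5488 0.0393 0.1158]
```

The lever is at its stop (30 N) and arrested. Backing off along the tool axis.

Call:
apply_moves(delta_pos=[[0, 0.5, 0], [0, 0, -2], [0, 0, -2], [0, 0, -2], [0, 3, -1], [0, 4, 0], [0, 0, 0]], twist=[0, 0, 0, 0, 0, 0, 0])

```text
t: 11.85
tool_pos: [0.4987, -0.0261, 0.1808]
orientation: [2.899, -0.207, 1.039]
force: [0.3, -0.4, -0.1]
opening: 0.0301
gripper_force: 0.0
```

```bash
python3 -c "
from h import *
p,T=show();print(T.round(3))
c=cam('scene','s2.png');a=cv2.imread('pics/s0.png')[140:310,200:390];b=cv2.imread('pics/s2.png')[140:310,200:390]
# tray level check by template motion
for n,(x0,y0,x1,y1) in dict(L=(300,230,375,290),R=(220,165,250,208)).items():
  A=cv2.imread('pics/s0.png')[y0:y1,x0:x1];
  for f in('s1','s2'):
    r=cv2.matchTemplate(cv2.imread('pics/%s.png'%f)[y0-15:y1+15,x0-15:x1+15],A,cv2.TM_CCOEFF_NORMED);m=cv2.minMaxLoc(r);print(n,f,m[1],np.array(m[3])-15)
"
```

```text
t 11.85 z in bal 0.635 -0.013 -0.772 tilt deg 39.5 y.yb -1.0 y [-0.144 -0.989  0.006] q [-0.157 -0.83   2.497  0.004  0.786  1.555]
grasp bal mm [-109.   -19.2  176.2] world [ 0.5024 -0.0267  0.1762]
[[ 0.765 -0.144  0.628]
 [-0.108 -0.989 -0.097]
 [ 0.635  0.006 -0.772]]
L s1 0.8443430066108704 [-2 -5]
L s2 0.9972164630889893 [0 0]
R s1 0.9183181524276733 [2 6]
R s2 0.9948624968528748 [0 0]
```

The beam is level again (0 px shift from the start). Now I'll push inward against the inner reach limit to take the tilt out.

Call:
apply_moves(delta_pos=[[-2.3, 0, -1.9], [-2.3, 0, -1.9], [-2.3, 0, -1.9], [-2.3, 0, -1.9]], twist=[0, 0, 0, 0])

```text
t: 12.4
tool_pos: [0.4663, 0.0046, 0.1818]
orientation: [2.921, -0.211, 0.93]
force: [0.4, 0.8, 0.2]
opening: 0.0297
gripper_force: 0.0
```

```bash
python3 -c "
from h import *
show()"
```

```text
t 12.4 z in bal 0.579 -0.031 -0.814 tilt deg 35.4 y.yb -1.0 y [-0.151 -0.988  0.024] q [-0.033 -0.891  2.498 -0.111  0.925  1.721]
grasp bal mm [-145.4    6.8  176.9] world [0.4697 0.0039 0.1769]
```

Call:
apply_moves(delta_pos=[[-4.2, 1.5, -3], [-4.2, 1.5, -3], [-4.2, 1.5, -3], [-4.2, 1.5, -3], [-4.2, 1.5, -3]], twist=[0, 0, 0, 0, 0])

```text
t: 13.02
tool_pos: [0.4061, 0.0234, 0.1572]
orientation: [2.907, -0.256, 0.687]
force: [0.1, -0.5, -0.5]
opening: 0.03
gripper_force: 0.0
```

```bash
python3 -c "
from h import *
show()"
```

```text
t 13.025 z in bal 0.45 -0.119 -0.885 tilt deg 26.9 y.yb -0.993 y [-0.197 -0.975  0.1  ] q [ 0.134 -0.892  2.497 -0.262  1.123  1.945]
grasp bal mm [-208.4   16.9  151.9] world [0.4086 0.0224 0.1519]
```

Call:
apply_moves(delta_pos=[[0, 5.5, 0], [0, 5.5, 0], [0, 5.5, 0], [0, 5.5, 0]], twist=[0, 0, 0, 0])

```text
t: 13.52
tool_pos: [0.3933, -0.1909, 0.1665]
orientation: [2.908, -0.258, 0.658]
force: [1.2, -1.2, -0.3]
opening: 0.0301
gripper_force: 0.0
```

```bash
python3 -c "
from h import *
p,T=show();print(T.round(3))"
```

```text
t 13.525 z in bal 0.433 -0.126 -0.893 tilt deg 25.8 y.yb -0.992 y [-0.199 -0.974  0.106] q [-0.658 -0.849  2.455  0.122  1.084  1.058]
grasp bal mm [-192.9 -197.2  161.2] world [ 0.3957 -0.192   0.1612]
[[ 0.889 -0.199  0.412]
 [-0.134 -0.974 -0.182]
 [ 0.438  0.106 -0.893]]
```

Call:
apply_moves(delta_pos=[[0, -4, 0], [-5.2, -1.1, -2.7], [-5.2, -1.1, -2.7], [-5.2, -1.1, -2.7], [-5.2, -1.1, -2.7], [-5.2, -1.1, -2.7]], twist=[0, 0, 0, 0, 0, 0])

```text
t: 14.28
tool_pos: [0.3481, -0.0855, 0.1301]
orientation: [2.976, -0.272, 0.372]
force: [0.3, -0.0, -0.0]
opening: 0.03
gripper_force: 0.0
```

```bash
python3 -c "
from h import *
p,T=show();print(p,T.round(3))"
```

```text
t 14.275 z in bal 0.249 -0.119 -0.961 tilt deg 14.5 y.yb -0.992 y [-0.194 -0.975  0.106] q [-0.313 -0.892  2.498 -0.076  1.266  1.453]
grasp bal mm [-252.6  -98.7  124.3] world [ 0.3495 -0.0864  0.1243]
[ 0.34814094 -0.08552831  0.13007059] [[ 0.953 -0.194  0.231]
 [-0.162 -0.975 -0.151]
 [ 0.255  0.106 -0.961]]
```

Call:
apply_moves(delta_pos=[[0, 6, 0], [0, 6, -1], [-5.3, -2.2, -2.2], [-5.3, -2.2, -2.2], [-5.3, -2.2, -2.2]], twist=[0, 0, 0, 0, 0])

```text
t: 14.9
tool_pos: [0.2826, -0.1627, 0.1212]
orientation: [3.038, -0.281, 0.218]
force: [0.7, -0.4, -0.1]
opening: 0.0301
gripper_force: 0.0
```

```bash
python3 -c "
from h import *
p,T=show();print(p,T.round(3))"
```

```text
t 14.9 z in bal 0.145 -0.076 -0.986 tilt deg 8.4 y.yb -0.996 y [-0.188 -0.98   0.069] q [-0.694 -0.892  2.498  0.013  1.371  1.06 ]
grasp bal mm [-308.  -183.6  115.3] world [ 0.2834 -0.1633  0.1153]
[ 0.28263649 -0.16269834  0.12118731] [[ 0.973 -0.188  0.134]
 [-0.176 -0.98  -0.095]
 [ 0.149  0.069 -0.986]]
```

Call:
apply_moves(delta_pos=[[-5.4, -2.4, -1.2], [-5.4, -2.4, -1.2], [-5.4, -2.4, -1.2], [4, 0, -4]], twist=[0, 0, 0, 0], gripper=5.0)

```text
t: 15.4
tool_pos: [0.2893, -0.1184, 0.1523]
orientation: [3.091, -0.286, 0.017]
force: [-0.6, -1.0, 1.2]
opening: 0.0497
gripper_force: 0.0
```

```bash
python3 -c "
from h import *
p,T=show();print(p,T.round(3));go([.429,.205,.19])"
```

```text
t 15.4 z in bal 0.013 -0.036 -0.999 tilt deg 0.7 y.yb -0.998 y [-0.183 -0.982  0.036] q [-0.52  -0.741  2.356 -0.029  1.501  1.237]
grasp bal mm [-308.1 -138.6  146.3] world [ 0.2893 -0.1187  0.1463]
[ 0.28927678 -0.11844992  0.15230381] [[ 0.983 -0.183  0.008]
 [-0.183 -0.982 -0.038]
 [ 0.015  0.036 -0.999]]
delta cm tool [  7.87 -34.2   -5.48] rows 5.683603839346883
```

Upright to within 2°. Moving over the weight.

Call:
apply_moves(delta_pos=[[4, -3, -1.5], [4, -3, -1.5], [0, -5.6, -0.6], [0, -5.6, -0.6], [0, -5.6, -0.6], [0, -5.6, -0.6], [0, -5.6, 0], [0, 0, 0]], twist=[0, 0, 0, 0, 0, 0, 0, 0])

```text
t: 16.4
tool_pos: [0.4335, 0.2027, 0.2]
orientation: [3.086, -0.278, 0.032]
force: [0.1, -0.4, -0.7]
opening: 0.0499
gripper_force: 0.0
```

```bash
python3 -c "
from h import *
p,T=show();go([.429,.205,.11])
c=cam('wrist','w3.png');print(proj(c,[.429,.205,.068]),proj(c,[.429,.205,.0]))"
```

```text
t 16.4 z in bal 0.023 -0.042 -0.999 tilt deg 1.3 y.yb -0.998 y [-0.179 -0.983  0.041] q [ 0.365 -0.175  1.869 -0.048  1.447  2.122]
grasp bal mm [-207.5  198.8  194. ] world [0.4336 0.2024 0.194 ]
delta cm tool [-0.71 -0.51  8.37] rows 1.3461938584238413
(np.float64(314.23996518347366), np.float64(204.49484988687252)) (np.float64(313.3759925973842), np.float64(191.22475591546586))
```

View pics/w3.png

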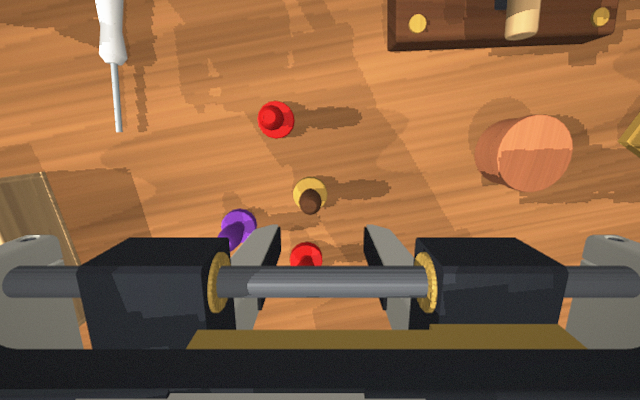

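The wrist view shows the brass-footed weight at (310,195), within 4 px of the prediction. The reds and purple are clear of the finger paths. Descending.

Call:
apply_moves(delta_pos=[[-0.6, -0.7, 4], [0, 0, 4], [0, 0, 4], [0, 0, 2.2], [0, 0, 0]], twist=[0, 0, 0, 0, 0])

```text
t: 17.08
tool_pos: [0.4313, 0.1984, 0.0569]
orientation: [3.083, -0.292, 0.03]
force: [0.4, 0.1, -0.3]
opening: 0.0502
gripper_force: 0.0
```

```bash
python3 -c "
from h import *
p,T=show();go([.429,.2065,.05])"
```

```text
t 17.075 z in bal 0.021 -0.044 -0.999 tilt deg 1.2 y.yb -0.998 y [-0.188 -0.981  0.042] q [ 0.359 -0.022  2.005 -0.053  1.161  2.14 ]
grasp bal mm [-209.1  194.2   50.9] world [0.4314 0.1981 0.0509]
delta cm tool [-0.4  -0.78  0.05] rows 0.13995351608454434
```

Call:
apply_moves(delta_pos=[[-0.4, -0.8, 0], [0, 0, 0]], twist=[0, 0])

```text
t: 17.32
tool_pos: [0.4323, 0.209, 0.0601]
orientation: [3.087, -0.293, 0.04]
force: [-0.4, -0.2, -0.1]
opening: 0.0495
gripper_force: 0.0
```

Call:
apply_moves(delta_pos=[[0, 0, 0], [0, 0, 0], [0, 0, 0], [0, 0, 0], [0, 0, 0]], twist=[0, 0, 0, 0, 0], gripper=1.0, squeeze=15)

```text
t: 17.95
tool_pos: [0.4317, 0.208, 0.0586]
orientation: [3.086, -0.294, 0.037]
force: [-0.0, 1.3, 0.4]
opening: 0.0233
gripper_force: 15.0
```

```bash
python3 -c "
from h import *
p,T=show()"
```

```text
t 17.95 z in bal 0.026 -0.04 -0.999 tilt deg 1.5 y.yb -0.998 y [-0.189 -0.981  0.039] q [ 0.377 -0.017  1.997 -0.052  1.16   2.159]
grasp bal mm [-210.   203.8   52.6] world [0.4318 0.2077 0.0526]
```

Call:
apply_moves(delta_pos=[[0, 0, -4], [0, 0, -6], [0, 0, -6], [0, 0, -6], [4, 0.8, -2], [5, 1, 0], [5, 1, 0], [0, 0, 0]], twist=[0, 0, 0, 0, 0, 0, 0, 0])

```text
t: 18.95
tool_pos: [0.5607, 0.1625, 0.301]
orientation: [3.084, -0.299, 0.032]
force: [-0.8, 0.3, -1.7]
opening: 0.0232
gripper_force: 15.0
```

```bash
python3 -c "
from h import *
p,T=show();G=np.array([.637,.137,0])-.0375*xb;print(G);go(G+[0,0,.27])"
```

```text
t 18.95 z in bal 0.022 -0.043 -0.999 tilt deg 1.3 y.yb -0.997 y [-0.192 -0.98   0.041] q [ 0.223  0.067  1.453 -0.048  1.615  1.985]
grasp bal mm [-76.1 175.7 295. ] world [0.5608 0.1623 0.295 ]
[0.59982919 0.14195794 0.        ]
delta cm tool [4.16 1.14 2.65] rows 0.8099078208399497
```

Call:
apply_moves(delta_pos=[[2.1, 0.5, 1], [2.1, 0.5, 1], [0, 0, 0], [0, 0, 0]], twist=[0, 0, 0, 0])

```text
t: 19.45
tool_pos: [0.5979, 0.1465, 0.2848]
orientation: [3.086, -0.294, 0.036]
force: [-0.3, -0.2, -1.1]
opening: 0.0228
gripper_force: 15.0
```

```bash
python3 -c "
from h import *
p,T=show();go([.5998,.142,.226]);cam('wrist','w4.png')"
```

```text
t 19.45 z in bal 0.025 -0.041 -0.999 tilt deg 1.4 y.yb -0.998 y [-0.189 -0.981  0.039] q [ 0.183  0.152  1.391 -0.046  1.588  1.943]
grasp bal mm [-37.1 164.7 278.8] world [0.598  0.1462 0.2788]
delta cm tool [0.11 0.17 5.29] rows 0.8473815328005901
```

View pics/w4.png

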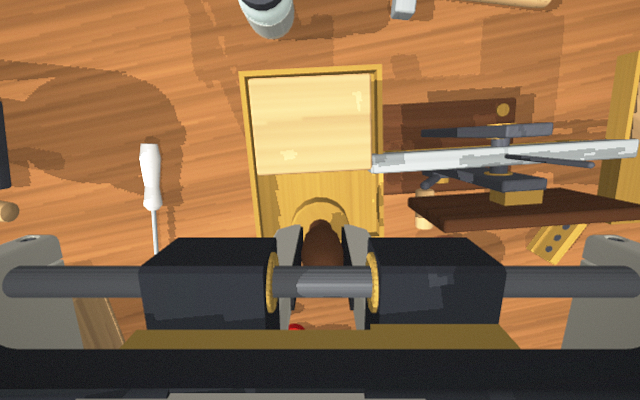

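The wrist view shows the foot (322,215) centred between the tray walls, columns 250–382, in front of the cassette. Lowering.

Call:
apply_moves(delta_pos=[[0.1, 0.1, 2], [0, 0.1, 1.5], [0, 0, 0.8], [0, 0, 0.4], [0, 0, 0], [0, 0, 0]], twist=[0, 0, 0, 0, 0, 0])

```text
t: 20.25
tool_pos: [0.6005, 0.1419, 0.2386]
orientation: [3.086, -0.294, 0.038]
force: [0.2, 0.4, -2.0]
opening: 0.0231
gripper_force: 15.0
```

```bash
python3 -c "
from h import *
p,T=show()"
```

```text
t 20.25 z in bal 0.026 -0.04 -0.999 tilt deg 1.5 y.yb -0.998 y [-0.189 -0.981  0.039] q [ 0.176  0.17   1.455 -0.047  1.504  1.939]
grasp bal mm [-33.9 160.5 232.6] world [0.6007 0.1416 0.2326]
```

Call:
apply_moves(delta_pos=[[-0.2, 0, 0.3], [0, 0, 0.2], [0, 0, 0.2], [0, 0, 0.1], [0, 0, 0]], twist=[0, 0, 0, 0, 0])

```text
t: 20.88
tool_pos: [0.5987, 0.1418, 0.2303]
orientation: [3.086, -0.294, 0.038]
force: [0.6, 0.1, 0.8]
opening: 0.023
gripper_force: 15.0
```

Contact with the floor is clear (z force went from -2.0 to +0.8 N). Releasing.

Call:
apply_moves(delta_pos=[[0, 0, 0], [0, 0, 0], [0, 0, 0], [0, 0, 0]], twist=[0, 0, 0, 0], gripper=5.0)

```text
t: 21.38
tool_pos: [0.5984, 0.1418, 0.2298]
orientation: [3.086, -0.294, 0.037]
force: [1.0, 1.1, 0.6]
opening: 0.0499
gripper_force: 0.0
```

Call:
apply_moves(delta_pos=[[0, 0, -2], [0, 0, -5], [0, 0, -6], [0, 0, -6]], twist=[0, 0, 0, 0])

```text
t: 21.88
tool_pos: [0.5942, 0.1502, 0.4233]
orientation: [3.086, -0.294, 0.039]
force: [0.8, -0.2, -0.8]
opening: 0.0499
gripper_force: 0.0
```

```bash
python3 -c "
from h import *
p,T=show();c=cam('wrist');t=cam('top')
cv2.imwrite('pics/w5.png',np.hstack([c['frame'][150:400,200:600],cv2.resize(t['frame'][115:235,235:425],(400,250))])[:,:,::-1]); go(W(0,0,.47))"
```

```text
t 21.875 z in bal 0.027 -0.04 -0.999 tilt deg 1.5 y.yb -0.998 y [-0.189 -0.981  0.039] q [ 0.191  0.159  1.134 -0.048  1.836  1.939]
grasp bal mm [-41.3 167.9 417.3] world [0.5943 0.1499 0.4173]
delta cm tool [ 5.08 16.76 -3.72] rows 2.863843941451333
```

View pics/w5.png

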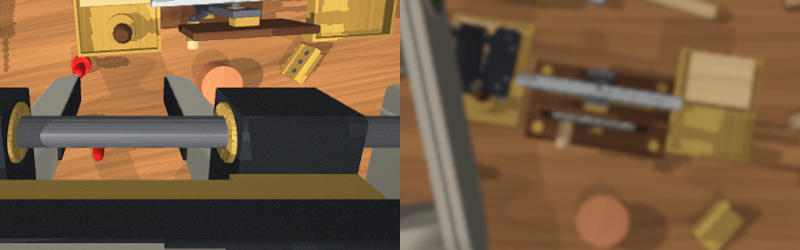

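The weight stands upright in the left tray (crop (121,33)) and the hand is clear. Now I'll re-tilt by stretching out in free air.

Call:
apply_moves(delta_pos=[[1.7, 5.8, -1.4], [1.7, 5.8, -1.4], [1.7, 5.8, -1.4], [6, -0.4, -1], [6, -0.4, -1], [6, -0.4, -1], [6, -0.4, -1], [6, -0.4, -1]], twist=[-0.03, -0.027, 0, 0, 0, 0, 0, 0], gripper=3.0)

```text
t: 22.98
tool_pos: [0.8014, -0.0411, 0.4728]
orientation: [3.091, -0.203, 0.123]
force: [0.2, 0.6, -1.3]
opening: 0.0302
gripper_force: 0.0
```

Call:
apply_moves(delta_pos=[[6, -0.4, 0], [6, -0.4, 0], [6, -0.4, 0], [6, -0.4, 0], [6, -0.4, 0], [6, -0.4, 0], [6, -0.4, 0], [6, -0.4, 0]], twist=[0, 0, 0, 0, 0, 0, 0, 0])

```text
t: 23.98
tool_pos: [0.9644, -0.0561, 0.422]
orientation: [3.027, -0.188, 0.65]
force: [0.3, -0.3, -0.7]
opening: 0.0301
gripper_force: 0.0
```

```bash
python3 -c "
from h import *
p,T=show()"
```

```text
t 23.975 z in bal 0.411 -0.01 -0.912 tilt deg 24.3 y.yb -1.0 y [-0.127 -0.992  0.013] q [-0.103  1.012  0.023 -0.022  1.683  1.585]
grasp bal mm [355.3  12.6 416.6] world [ 0.9668 -0.0564  0.4166]
```

Call:
apply_moves(delta_pos=[[6, -0.2, 0], [6, -0.2, 0], [6, -0.2, 0], [6, -0.2, 0], [6, -0.2, 0], [6, -0.2, 0], [-5, 0, 0]], twist=[0, 0, 0, 0, 0, 0, 0])

```text
t: 24.85
tool_pos: [1.0277, -0.0689, 0.4713]
orientation: [2.916, -0.174, 1.045]
force: [1.6, 0.2, 0.1]
opening: 0.03
gripper_force: 0.0
```

```bash
python3 -c "
from h import *
p,T=show();go(W(-.03,.046,.315));go(W(-.085,.046,.27))"
```

```text
t 24.85 z in bal 0.635 0.01 -0.772 tilt deg 39.4 y.yb -1.0 y [-0.118 -0.993 -0.001] q [-1.160e-01  8.590e-01  2.630e-01 -1.000e-03  1.331e+00  1.573e+00]
grasp bal mm [421.1   8.4 466.6] world [ 1.0315 -0.0694  0.4666]
delta cm tool [-44.44  -4.37 -16.9 ] rows 7.63829600381604
delta cm tool [-51.54  -4.44 -16.91] rows 8.708229818998198
```

Call:
apply_moves(delta_pos=[[-5.5, -0.5, -2.1], [-5.5, -0.5, -2.1], [-5.5, -0.5, -2.1], [-5.5, -0.5, -2.1], [-5.5, -0.5, -2.1], [-5.5, -0.5, -2.1], [-5.5, -0.5, -2.1], [-5.5, -0.5, -2.1]], twist=[0, 0, 0, 0, 0, 0, 0, 0])

```text
t: 25.85
tool_pos: [0.6367, 0.0147, 0.3442]
orientation: [2.917, -0.174, 1.043]
force: [0.2, 0.1, 1.0]
opening: 0.0297
gripper_force: 0.0
```

```bash
python3 -c "
from h import *
p,T=show();go(W(-.088,.046,.27));go(W(-.095,.046,.165))"
```

```text
t 25.85 z in bal 0.634 0.01 -0.774 tilt deg 39.3 y.yb -1.0 y [-0.119 -0.993 -0.001] q [-0.025 -0.394  1.929 -0.073  0.923  1.689]
grasp bal mm [ 22.4  39.6 339.6] world [0.6405 0.0143 0.3396]
delta cm tool [-12.94  -0.78  -1.61] rows 2.0908707734488488
delta cm tool [-20.14  -0.78   6.07] rows 3.368040192660313
```

Call:
apply_moves(delta_pos=[[-4.3, -0.3, -0.6], [-4.3, -0.2, -0.5], [-4.3, -0.2, -0.5], [0, 0, 0]], twist=[0, 0, 0, 0])

```text
t: 26.35
tool_pos: [0.5273, 0.035, 0.2716]
orientation: [2.92, -0.173, 1.035]
force: [0.5, -0.3, 0.5]
opening: 0.0297
gripper_force: 0.0
```

```bash
python3 -c "
from h import *
p,T=show();go(W(-.095,.046,.165))"
```

```text
t 26.35 z in bal 0.63 0.01 -0.777 tilt deg 39.0 y.yb -1.0 y [-0.118 -0.993 -0.001] q [ 0.031 -0.73   2.276 -0.117  0.923  1.759]
grasp bal mm [-88.7  45.2 267. ] world [0.5311 0.0345 0.267 ]
delta cm tool [-6.91 -0.08  7.52] rows 1.634604889855145
```

Call:
apply_moves(delta_pos=[[-2.3, 0, 2.5], [-2.3, 0, 2.5], [-2.3, 0, 2.5], [0, 0, 0]], twist=[0, 0, 0, 0])

```text
t: 26.85
tool_pos: [0.5231, 0.0351, 0.1709]
orientation: [2.92, -0.174, 1.034]
force: [0.2, 0.2, 0.3]
opening: 0.0301
gripper_force: 0.0
```

```bash
python3 -c "
from h import *
p,T=show();go(W(-.072,.046,.1175))"
```

```text
t 26.85 z in bal 0.629 0.009 -0.777 tilt deg 39.0 y.yb -1.0 y [-0.119 -0.993 -0.   ] q [ 0.033 -0.664  2.423 -0.146  0.713  1.801]
grasp bal mm [-92.9  44.8 166.2] world [0.5268 0.0347 0.1662]
delta cm tool [-1.44 -0.09  5.1 ] rows 0.8486637456598676
```

Call:
apply_moves(delta_pos=[[-0.5, 0, 1.7], [-0.5, -0.1, 1.7], [-0.4, 0, 1.7], [0, 0, 0]], twist=[0, 0, 0, 0])

```text
t: 27.35
tool_pos: [0.5464, 0.0336, 0.1258]
orientation: [2.918, -0.175, 1.04]
force: [-0.6, 0.4, -0.1]
opening: 0.0299
gripper_force: 0.0
```

```bash
python3 -c "
from h import *
p,T=show();go(W(-.072,-.044,.1175))"
```

```text
t 27.35 z in bal 0.633 0.009 -0.774 tilt deg 39.2 y.yb -1.0 y [-0.119 -0.993 -0.001] q [ 0.027 -0.49   2.405 -0.174  0.553  1.833]
grasp bal mm [-69.6  46.4 121.2] world [0.5502 0.0332 0.1212]
delta cm tool [-0.51  9.03  0.05] rows 1.4477873885970158
```

Call:
apply_moves(delta_pos=[[0.1, 1.2, -0.1], [0, 1.2, -0.2], [0, 1.2, -0.1], [0, 1.2, 0], [0, 1.1, 0], [-0.2, 1.1, 0.1], [-0.2, 1.0, 0.2], [-0.1, 0.9, 0.2]], twist=[0, 0, 0, 0, 0, 0, 0, 0])

```text
t: 28.35
tool_pos: [0.5337, -0.0544, 0.1242]
orientation: [2.917, -0.173, 1.045]
force: [2.9, 4.2, -2.5]
opening: 0.0298
gripper_force: 2.7
```

```bash
python3 -c "
from h import *
p,T=show()"
```

```text
t 28.35 z in bal 0.635 0.01 -0.772 tilt deg 39.4 y.yb -1.0 y [-0.118 -0.993 -0.001] q [-0.256 -0.563  2.456  0.164  0.571  1.327]
grasp bal mm [-70.5 -42.5 119.6] world [ 0.5375 -0.0548  0.1196]
```

Not quite at the stop, so a little further, then hold and let the beam settle.

Call:
apply_moves(delta_pos=[[0, 0.2, 0], [0, 0.2, 0], [0, -0.5, 0], [0, 0, 0], [0, 0, 0], [0, 0, 0], [0, 0, 0], [0, 0, 0]], twist=[0, 0, 0, 0, 0, 0, 0, 0])

```text
t: 29.35
tool_pos: [0.5321, -0.0534, 0.1208]
orientation: [2.918, -0.174, 1.039]
force: [0.5, -0.2, 0.1]
opening: 0.0301
gripper_force: 0.0
```

Call:
apply_moves(delta_pos=[[0, 0, 0], [0, 0, 0], [0, 0, 0], [0, 0, 0], [0, 0, 0], [0, 0, 0], [0, 0, 0], [0, 0, 0]], twist=[0, 0, 0, 0, 0, 0, 0, 0])

```text
t: 30.35
tool_pos: [0.5322, -0.0533, 0.121]
orientation: [2.918, -0.174, 1.039]
force: [0.6, 0.3, 0.0]
opening: 0.03
gripper_force: 0.0
```

Call:
apply_moves(delta_pos=[[0, 0, 0], [0, 0, 0], [0, 0, 0], [0, 0, 0], [0, 0, 0], [0, 0, 0], [0, 0, 0], [0, 0, 0]], twist=[0, 0, 0, 0, 0, 0, 0, 0])

```text
t: 31.35
tool_pos: [0.5322, -0.0533, 0.121]
orientation: [2.918, -0.174, 1.039]
force: [1.2, -0.2, -0.3]
opening: 0.03
gripper_force: 0.0
```

```bash
cat > lev.py <<'E'
from h import *
import sys
show();f=sys.argv[1];c=cam('scene',f+'.png')
for n,(x0,y0,x1,y1) in dict(L=(300,243,350,290),R=(220,165,250,208)).items():
  A=cv2.imread('pics/s0.png')[y0:y1,x0:x1]
  r=cv2.matchTemplate(cv2.imread('pics/%s.png'%f)[y0-15:y1+15,x0-15:x1+15],A,cv2.TM_CCOEFF_NORMED);m=cv2.minMaxLoc(r);print(n,m[1],np.array(m[3])-15)
E
python3 lev.py s3
```

```text
t 31.35 z in bal 0.632 0.009 -0.775 tilt deg 39.2 y.yb -1.0 y [-0.119 -0.993 -0.001] q [-0.252 -0.56   2.459  0.158  0.568  1.335]
grasp bal mm [-72.1 -41.6 116.3] world [ 0.536  -0.0537  0.1163]
L 0.9243959188461304 [0 1]
R 0.9616798758506775 [0 0]
```

The beam rests level while free (≤1 px). Arresting it again.

Call:
apply_moves(delta_pos=[[0.2, -1.2, -0.2], [0.1, -1.2, -0.2], [0.1, -1.2, -0.2], [0.1, -1.2, -0.2], [-0.1, -1.2, 0.2], [-0.1, -1.2, 0.2], [-0.1, -1.1, 0.2], [-0.1, -0.8, 0.2]], twist=[0, 0, 0, 0, 0, 0, 0, 0])

```text
t: 32.4
tool_pos: [0.5435, 0.0368, 0.1212]
orientation: [2.918, -0.174, 1.038]
force: [3.2, -8.8, -5.3]
opening: 0.0299
gripper_force: 4.0
```

Call:
apply_moves(delta_pos=[[0, -0.2, 0], [0, -0.2, 0], [0, 0, 0]], twist=[0, 0, 0])

```text
t: 32.78
tool_pos: [0.5434, 0.0393, 0.1204]
orientation: [2.917, -0.175, 1.034]
force: [2.3, -13.1, -3.0]
opening: 0.0303
gripper_force: 6.4
```

```bash
python3 lev.py s4
```

```text
t 32.775 z in bal 0.63 0.006 -0.777 tilt deg 39.1 y.yb -1.0 y [-0.12  -0.993  0.002] q [ 0.047 -0.483  2.41  -0.205  0.549  1.876]
grasp bal mm [-73.3  51.6 115.8] world [0.5472 0.0388 0.1158]
L 0.9466009140014648 [0 0]
R 0.9943397045135498 [0 0]
```

A last firm nudge into the stop, then I'll back away along the tool axis.

Call:
apply_moves(delta_pos=[[0, -0.2, 0], [0, 0, 0]], twist=[0, 0])

```text
t: 33.08
tool_pos: [0.5435, 0.0397, 0.1203]
orientation: [2.915, -0.176, 1.032]
force: [-0.1, -23.8, -1.5]
opening: 0.0305
gripper_force: 12.0
```

Call:
apply_moves(delta_pos=[[0, 0.6, 0], [0, 0, -1.5], [0, 0, -1.5], [0, 0, -1.5], [0, 0, -0.8], [0, 0, 0], [0, 0, 0]], twist=[0, 0, 0, 0, 0, 0, 0])

```text
t: 33.95
tool_pos: [0.5105, 0.0409, 0.1623]
orientation: [2.919, -0.174, 1.039]
force: [0.3, -0.3, 0.6]
opening: 0.03
gripper_force: 0.0
```

```bash
python3 lev.py s5; python3 -c "
from h import *
a=cv2.imread('pics/s5.png')[140:310,200:460];b=cam('wrist')['frame'][:,:,::-1]
cv2.imwrite('pics/f.png',np.vstack([cv2.resize(a,(500,327)),cv2.resize(b[:280],(500,219))]))"
```

```text
t 33.95 z in bal 0.632 0.01 -0.775 tilt deg 39.2 y.yb -1.0 y [-0.119 -0.993 -0.001] q [ 0.054 -0.707  2.464 -0.166  0.715  1.832]
grasp bal mm [-106.1   48.9  157.7] world [0.5143 0.0405 0.1577]
L 0.946393609046936 [0 0]
R 0.994329571723938 [0 0]
```

View pics/f.png

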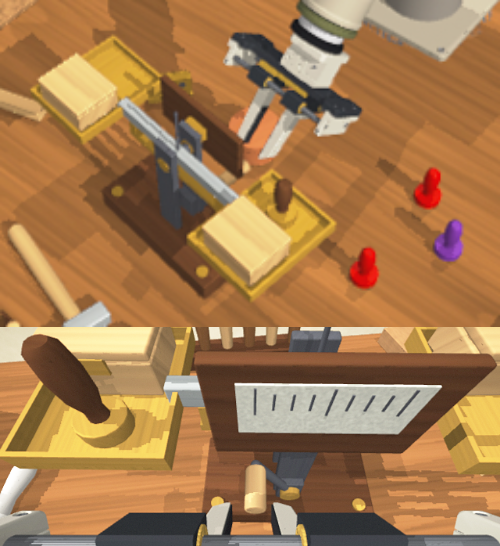

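The final view shows the weight upright in the left tray (283,200), the beam level, the lever leaning left at its stop and the hand clear. Handing in.

```bash
python3 -c "
from plant import robot
print(robot.close_job())"
```

```text
the job is handed in; nothing more can be done
None
```

I handed the job in at about 34 s: the left tray was the lighter one, the tare weight now stands in it, the freed beam rested about level for roughly 2 s, and it is arrested again with the hand clear (no verdict came back).

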